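# Cock the round-cup catapult for the craft class

## Robot

A 7-joint arm with a two-finger parallel gripper is mounted at the origin on the work surface. World frame = base frame: x ahead of the robot, y to its left, z up, the work surface at z = 0. Lengths are in m, angles in rad, forces in N, time in s.
With the tool pointing down it reaches from about 0.425 to 0.875 m from the base axis. Payload 4.7 kg.
Tool frame: the origin (TCP) lies at the very end of the fingers, on their centre line; the grasp point (between the pads) lies 19 mm behind it (manip.hold_point_z is the distance from the TCP to the grasp point, in m); x points along the fingers, y is the direction in which the jaws open and shut, and the axes are right-handed (so a half turn about x gives the same grasp; the last joint's range is limited). The gripper opens to 87 mm and grips with 3 to 60 N. Pads are 19 mm wide; open, the fingers measure 117 mm over their backs; the gripper's body (75 mm by 190 mm) begins 51 mm behind the grasp point.
Start: joints at [-1.135, 0.321, -0.07, 1.45, 0.023, 1.371, -0.057], TCP at [0.266, 0.593, 0.223] pointing down, gripper open.
Joint ranges: [-2.86, 2.86], [-0.3, 2.09], [-1.38, 1.24], [0.06, 2.45], [-1.56, 4.7], [0.09, 2.05], [-2.69, 2.69]. Speed limits (rad/s): [2.57, 2.57, 3.14, 3.14, 3.14, 3.14, 3.14].

## Interface

Orientations are given as a unit quaternion [w, x, y, z].
In Python, from cell import manip gives the robot as it stands.
- The arm moves only by the tool step_arm, never from a script. Its arguments are lists of equal length, an entry for each row: "translation": the shift along the tool's x, y, z in m, a list of three; "turn": the turn, a rotation vector about the tool's x, y, z in rad, a list of three; "grip": the finger opening in m, from 0 to 0.087. In form: {"translation": [[x, y, z], ...], "turn": [[wx, wy, wz], ...], "grip": [grip, ...]}. A call has 1 to 10 rows; each row is the pose to reach, as a shift and turn from the pose measured when the call began, along the tool's axes at that moment; what a row does not reach only later rows make up. A row lasts 1/10 s, in which the tool goes at most 50 mm and 8.59 degrees, less where a joint would pass 70% of its speed; a pose out of reach is approached as far as the arm can. A call with a gripper value outside its range is refused whole. The fingers move at their own pace and stop on an object; the grip force is fixed at half the most. Time passes only in rows, so rows that repeat a pose let the fingers close. It gives the time, the measured TCP pose, the force and the opening at its end, in the units of the state.
- manip.state(): the state, without advancing time (a new reading comes with each control period).
- manip.read_camera(name): name is "scene" or "side" or "wrist"; returns a dict with "image" (384x512x3 uint8, red, green, blue), "fx", "fy", "cx", "cy" (pixels), "dist" ([k1, k2, p1, p2, k3] as OpenCV has them; the pictures are not rectified), "pose" (4x4, takes a point from camera to world coordinates). Camera axes: x right, y down, z forward; pixel columns grow to the right and rows downward; lengths in m; the calibration is good to about 2 mm. A picture is of the moment at which its call begins. There is no depth.
- manip.job_done(): hands the job in, once; it reports no verdict.
Trained networks look in a picture, given as the dict that the camera call returned (one of the last four; its "shot" number tells which), for a name from the list of things; names that differ only in an ending like _2 or _b are one class to them, and where a whole thing is asked for, a point or a joint stands for the part that bears it (a point fixed in the world has none). Each returns a list of dicts, best first, with "conf" (0 to 1); they miss things now and then, are a little off and sometimes report something else, mostly with a low value. They report only what shows in the picture. A call takes as long as a camera call.
- manip.boxes_of(name, picture): "uv" ([column, row] in pixels, amid what is visible of it).
- manip.trace(name, picture): "mask" (384x512 bool, what is visible of it) and "uv" ([column, row] in pixels, amid what is visible of it).
The state is a dict: "clock": time; "joint_pos": joint angles; "dq": joint speeds; "tau": joint torques, N m; "tcp_pos": TCP position; "eef_rot": TCP orientation; "ft_force": force on the tool from outside, world axes, zero at the start; "moment": the same for the moment, N m; "grip_width": finger opening in m.
Only numpy, scipy, OpenCV 4.12 (cv2) and the standard library are available. Lean on these libraries where they do the work, as an engineer would, in place of code of your own. Each camera call takes 0.05 s, during which the arm holds its last target.

## Task

Two wooden toy catapults stand on the cutting mat, one with a round cup on its arm and one with a square tray. Cock the one with the round cup: draw its sprung arm down by the thumb plate until the catch hooks over the arm's tip, then let go and stay clear of the hair-trigger so that the arm stays hooked. Do not let the arm fly up at any time, and leave the arm of the square-tray catapult alone.

Things in the scene. Friction and masses are not known exactly. Their poses are not given: they have to be found in the camera images.
- cup_catapult: Catapult with the round cup, fixed on the mat (3 mm thick); wooden base 280 x 90 x 12 mm. Origin: on its underside, 20 mm ahead (+x) of its middle; x = throwing direction, roughly away from the robot; y along the hinge. Hinge: 70 mm ahead of the origin, 55 mm up, between posts 74 mm tall. At the -x end, x -122 to -155 mm, a brass sprung catch 78 mm tall; 2 N on it towards -x fires.
- cup_pad (a point): Place to push: centre of the upper face of the thumb plate (52 mm along the arm, 50 mm wide), on the arm 153 mm from the hinge, 8 mm above the arm's centre line. Moves with the arm. The arm runs from the hinge towards -x: cup (48 mm wide, rim 24 mm above the centre line) centred at 90 mm, this plate at 127 to 179 mm, then a steel tongue, its tip at 200 mm. Axes: the catapult's when raised.
- cup_arm (a joint): Swing of the round-cup arm, rad: 0 = raised, 40 degrees above level, where its spring holds it; grows as drawn down; 0.70 = level; hard stop 0.80. Near level the tongue pushes the catch's sloped nose aside; past about 0.73 the nose snaps over the tongue and then holds the arm at about 0.70. Push needed at the plate: about 3 N at first, 5 N near level and past the catch.
- tray_arm (a joint): The same swing for the other catapult, of the same make and size but with a square tray (48 mm) where the first has its round cup. It stands beside the first, to its left or right, their middles at least 0.25 m apart; its arm must stay raised (0).

How it is judged:
At the end, for the whole second after the job is handed in: The round-cup arm is held down by its catch, released and at rest (swing above 0.62 rad, slower than 0.1 rad/s), and the square-tray arm is still raised (below 0.1 rad) (value of joint cup_arm above 0.62 rad and velocity of joint cup_arm between -0.1 and 0.1 rad/s and value of joint tray_arm below 0.1 rad); the robot touches nothing.
It fails at once if the round-cup arm flies up (faster than 3 rad/s, at a swing below 0.6 rad) (velocity of joint cup_arm below -3 rad/s and value of joint cup_arm below 0.6 rad).
It fails at once if the square-tray arm is drawn down by more than 0.1 rad (value of joint tray_arm above 0.1 rad).
It also fails if it takes over 32 s, if anything falls off the work surface, if the arm or the gripper's body presses on something with over 40 N, if the wrist force passes 120 N, or if a joint passes its speed limit or range.

## Working session

There is one attempt and no reset: what is moved stays moved. The work goes in short steps, Python scripts to look and compute and a tool call to move; the robot and the scene stay as the last step left them, time stands still between calls to the robot, and variables do not carry over. Pictures are saved under pics/ and viewed, and the job is handed in when it is done.

Besides the shell and the picture viewer there is one more tool, called after ">>>" as a command line: name --argument value ..., lists and objects as JSON in quotes. step_arm: Moves the arm, as the interface text tells. Its arguments: {"type":"object","properties":{"translation":{"type":"array","items":{"type":"array","items":{"type":"number"}}},"turn":{"type":"array","items":{"type":"array","items":{"type":"number"}}},"grip":{"type":"array","items":{"type":"number"}}},"required":["translation","turn","grip"]}

```bash
mkdir -p pics; ls; python3 - <<'E'
from cell import manip
import cv2,numpy as np
s=manip.state();print(s)
for n in ["scene","side"]:
    p=manip.read_camera(n);cv2.imwrite(f"pics/{n}0.png",p["image"][:,:,::-1])
    print(n,p["fx"],p["fy"],p["cx"],p["cy"],p["dist"],np.round(p["pose"],3).tolist())
    for o in ["cup_catapult","cup_pad","cup_arm","tray_arm"]:
        print(o,[(np.round(d["uv"],1).tolist(),round(d["conf"],2)) for d in manip.boxes_of(o,p)])
E
```

```text
pics
{'clock': 0.0, 'joint_pos': array([-1.13490214,  0.32180346, -0.07005636,  1.45166298,  0.02257976,
        1.37077292, -0.05689894]), 'dq': array([-0.00141773, -0.00010737,  0.00158405,  0.00012834,  0.00126869,
       -0.0008383 ,  0.00042478]), 'tau': array([ 3.20404524e-04, -4.91291428e+01, -4.03539296e-01, -3.12532961e+01,
       -6.38788682e-02,  4.38849139e-02,  1.99446226e-04]), 'tcp_pos': array([0.26594242, 0.59251431, 0.22147999]), 'eef_rot': array([ 0.69133168,  0.14737468,  0.69154734, -0.14867243]), 'ft_force': array([ 0.65366175, -0.44799744, -0.20359817]), 'moment': array([ 0.01772965,  0.03285061, -0.02884564]), 'grip_width': 0.0872806090336903}
scene 375.95341775293593 375.95341775293593 249.27673095412158 190.72044692423842 [-0.10975438  0.          0.          0.          0.        ] [[0.107, 0.568, -0.816, 1.272], [0.994, -0.045, 0.099, -0.079], [0.019, -0.822, -0.57, 0.585], [0.0, 0.0, 0.0, 1.0]]
cup_catapult [([325.8, 213.5], 0.96)]
cup_pad [([328.5, 180.4], 0.75)]
cup_arm [([329.7, 181.7], 0.59)]
tray_arm [([144.8, 200.3], 0.8)]
side 402.3400625320063 402.3400625320063 252.65092167039418 195.27468438725592 [-0.10693531  0.          0.          0.          0.        ] [[0.841, -0.349, 0.413, 0.241], [-0.54, -0.542, 0.644, -0.559], [-0.001, -0.765, -0.644, 0.701], [0.0, 0.0, 0.0, 1.0]]
cup_catapult [([211.8, 199.3], 0.75)]
cup_pad [([214.0, 160.7], 0.74)]
cup_arm [([213.5, 159.2], 0.76)]
tray_arm [([328.5, 254.9], 0.65)]
```

View pics/scene0.png

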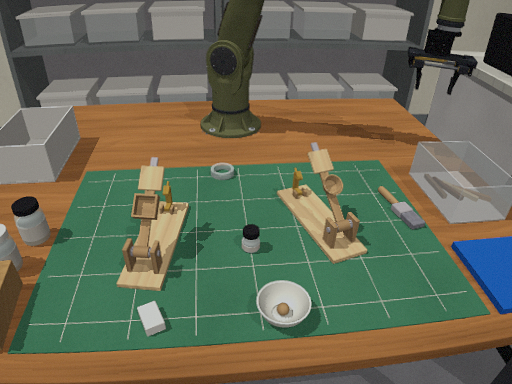

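View pics/side0.png

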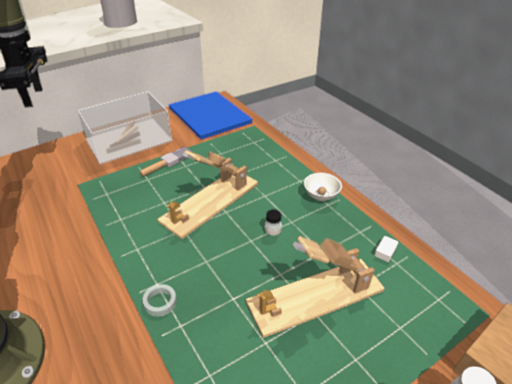

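The round-cup catapult is at scene (325,213) and side (212,199), on the robot's left. The tray catapult is at scene (150,225). I'll enlarge the crops to get the base corners and the plate.

```bash
python3 - <<'E'
import cv2
for n,(u,v,w,h) in {"scene":(265,135,110,130),"side":(150,140,120,100)}.items():
    im=cv2.imread(f"pics/{n}0.png")[v:v+h,u:u+w]
    k=600/h if n=="scene" else 6
    k=4.6 if n=="scene" else 6
    im=cv2.resize(im,None,fx=k,fy=k,interpolation=cv2.INTER_CUBIC)
    for i in range(0,w,10): cv2.putText(im,str(u+i),(int(i*k),10),0,.33,(255,255,255)); cv2.line(im,(int(i*k),0),(int(i*k),im.shape[0]),(255,255,255) ,1) if i%20==0 else 0
    for i in range(0,h,20): cv2.putText(im,str(v+i),(0,int(i*k)),0,.33,(255,255,255)); cv2.line(im,(0,int(i*k)),(im.shape[1],int(i*k)),(255,255,255),1)
    cv2.imwrite(f"pics/{n}0c.png",im)
E
```

```text
(no output)
```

View pics/scene0c.png

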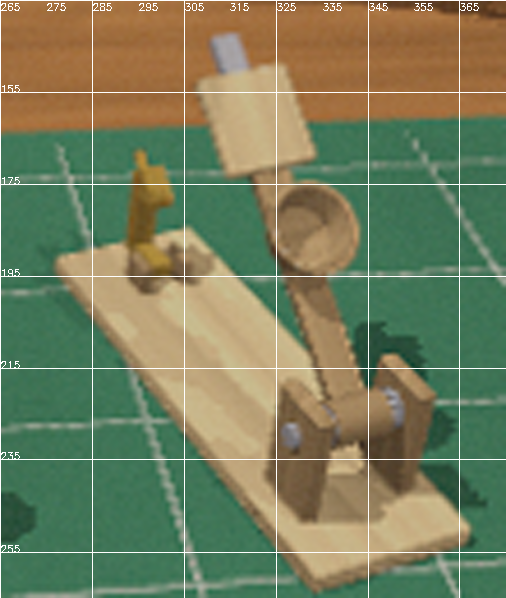

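View pics/side0c.png

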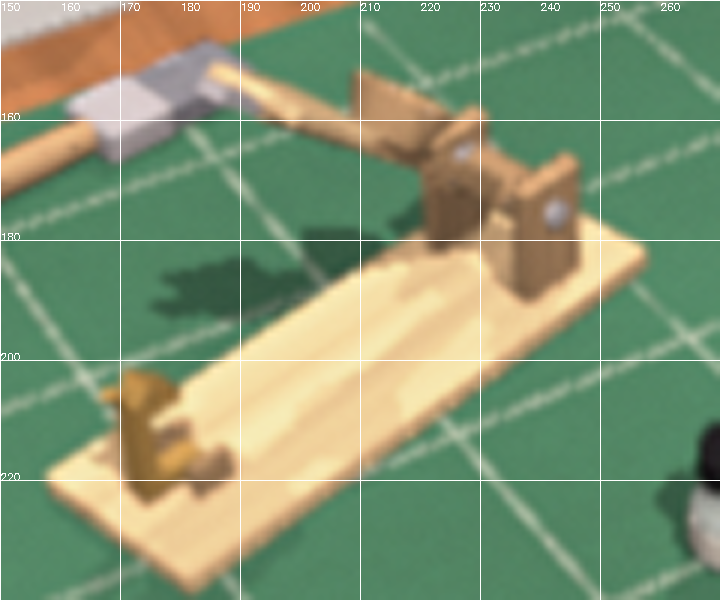

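```bash
cat > h.py <<'E'
import numpy as np,cv2
from scipy.spatial.transform import Rotation as R
from scipy.optimize import least_squares
def armpt(s,h,y,q):
    a=np.deg2rad(40)-q  # elevation
    return [70-s*np.cos(a)+h*np.sin(a),y,55+s*np.sin(a)+h*np.cos(a)]
def world(p,pts):  # p x,y,z,yaw (m) pts mm
    pts=np.atleast_2d(pts)/1000.; c,s=np.cos(p[3]),np.sin(p[3])
    return pts@np.array([[c,s,0],[-s,c,0],[0,0,1]])+p[:3]
def proj(cam,w):
    T=np.linalg.inv(cam["pose"]);rv=cv2.Rodrigues(T[:3,:3])[0]
    K=np.array([[cam["fx"],0,cam["cx"]],[0,cam["fy"],cam["cy"]],[0,0,1]])
    return cv2.projectPoints(np.asarray(w,float),rv,T[:3,3],K,np.array(cam["dist"]))[0][:,0]
E
python3 - <<'E'
from h import *
from cell import manip
cs=manip.read_camera("scene");cd=manip.read_camera("side")
B={'a':[-160,-45,12],'b':[-160,45,12],'c':[120,45,12],'d':[120,-45,12]}
obs=[(cs,B['a'],(277.4,191.5)),(cs,B['b'],(306.3,185)),(cs,B['c'],(366.7,251.3)),(cs,B['d'],(333.5,261.5)),
(cd,B['a'],(182.2,238.3)),(cd,B['b'],(157.8,219.7)),(cd,B['d'],(258,182.5)),
(cs,armpt(200,0,0,0),(313.9,142)),
(cs,armpt(179,8,-25,0),(308.5,152.8)),(cs,armpt(179,8,25,0),(327,149.1)),(cs,armpt(127,8,25,0),(333.5,168.7)),(cs,armpt(127,8,-25,0),(315,173.5))]
f=lambda p:np.concatenate([proj(c,world(p,m))[0]-o for c,m,o in obs])
for f2 in [f]:
    r=least_squares(f,[0.6,0.1,0.003,0.5],loss="soft_l1")
    print(r.x,np.degrees(r.x[3]));print(np.round(f(r.x).reshape(-1,2),1).tolist())
r2=least_squares(lambda p:f(p)[:14],r.x);print("base only",r2.x)
np.save("p.npy",r.x)
for q in [0,.35,.7,.8]: print(q,world(r.x,[armpt(153,8,0,q),armpt(200,0,0,q)]).round(4).tolist())
print("catch",world(r.x,[[-122,0,78],[-155,0,78]]).round(4).tolist(), "hinge",world(r.x,[70,0,55]))
E
```

```text
[ 0.59944714  0.18113179 -0.00114039  0.27775451] 15.914160929179802
[[-0.5, -0.4], [-0.1, -0.4], [0.5, -0.9], [-0.5, -0.3], [-0.9, -1.8], [-0.1, -0.4], [0.0, -0.6], [-0.8, 2.2], [-0.6, 0.1], [-0.3, 0.3], [0.5, 1.5], [0.1, 0.8]]
base only [ 0.59943561  0.18125812 -0.00338785  0.28011495]
0 [[0.559, 0.1696, 0.1583], [0.5194, 0.1583, 0.1824]]
0.35 [[0.5311, 0.1616, 0.1136], [0.486, 0.1488, 0.1221]]
0.7 [[0.5196, 0.1584, 0.0616], [0.4744, 0.1455, 0.0535]]
0.8 [[0.5196, 0.1584, 0.0463], [0.4754, 0.1458, 0.0335]]
catch [[0.4821, 0.1477, 0.0769], [0.4504, 0.1386, 0.0769]] hinge [[0.66676429 0.20032557 0.05385961]]
```

```bash
cat >> h.py <<'E'
def rot(yaw,tilt=0,sgn=1):
    x=np.array([0,0,-1.]);y=sgn*np.array([-np.sin(yaw),np.cos(yaw),0]);return R.from_matrix(np.c_[x,y,np.cross(x,y)])
def cur(s):
    q=s["eef_rot"];return R.from_quat([q[1],q[2],q[3],q[0]])
def rel(s,pos,Rt):
    c=cur(s);return c.inv().apply(np.asarray(pos)-s["tcp_pos"]).round(4).tolist(),(c.inv()*Rt).as_rotvec().round(4).tolist()
E
python3 - <<'E'
from h import *
from cell import manip
p=np.load("p.npy");s=manip.state()
print(cur(s).as_matrix().round(2).tolist())
t=world(p,armpt(150,8,0,0))[0];t[2]=.235;print(t)
for g in (1,-1): print(rel(s,t,rot(p[3],0,g)))
E
```

```text
[[0.0, 0.41, 0.91], [0.0, 0.91, -0.41], [-1.0, 0.0, 0.0]]
[0.5612068  0.17022852 0.235     ]
([-0.0124, -0.265, 0.4423], [-0.6995, 0.0001, -0.0001])
([-0.0124, -0.265, 0.4423], [2.4421, -0.0001, -0.0001])
```

>>> step_arm --translation '[[-0.0124, -0.0265, 0.0442], [-0.0124, -0.053, 0.0885], [-0.0124, -0.0795, 0.1327], [-0.0124, -0.106, 0.177], [-0.0124, -0.1325, 0.221], [-0.0124, -0.159, 0.265], [-0.0124, -0.1855, 0.31], [-0.0124, -0.212, 0.354], [-0.0124, -0.2385, 0.398], [-0.0124, -0.265, 0.4423]]' --turn '[[-0.07, 0, 0], [-0.14, 0, 0], [-0.21, 0, 0], [-0.28, 0, 0], [-0.35, 0, 0], [-0.42, 0, 0], [-0.49, 0, 0], [-0.56, 0, 0], [-0.63, 0, 0], [-0.7, 0, 0]]' --grip '[0, 0, 0, 0, 0, 0, 0, 0, 0, 0]'

```text
clock: 1.6
tcp_pos: [0.5524, 0.1824, 0.2355]
eef_rot: [0.7, -0.099, 0.7, 0.099]
ft_force: [0.3, 0.5, 0.4]
grip_width: 0.015
```

```bash
python3 - <<'E'
from h import *
from cell import manip
p=np.load("p.npy");s=manip.state()
print(s["clock"],s["tcp_pos"],s["grip_width"],s["ft_force"])
t=world(p,armpt(150,8,0,0))[0];t[2]=.235;print(t,rel(s,t,rot(p[3])))
for n in ["scene","side"]:
    c=manip.read_camera(n);im=c["image"][:,:,::-1].copy()
    w=np.r_[world(p,[armpt(153,8,0,0),[-122,0,78]]),[s["tcp_pos"]]]
    for u in proj(c,w): cv2.circle(im,tuple(int(round(v)) for v in u),1,(0,0,255),-1)
    if n=="scene": im=im[90:280,220:420]
    else: im=im[80:260,120:320]
    cv2.imwrite(f"pics/{n}1.png",cv2.resize(im,None,fx=3,fy=3))
E
```

```text
1.6 [0.55238046 0.18243095 0.23545129] 0.014967599039154927 [0.26565248 0.50847262 0.36914986]
[0.5612068  0.17022852 0.235     ] ([0.0005, -0.0142, 0.0051], [0.0036, 0.0011, -0.0003])
```

View pics/scene1.png

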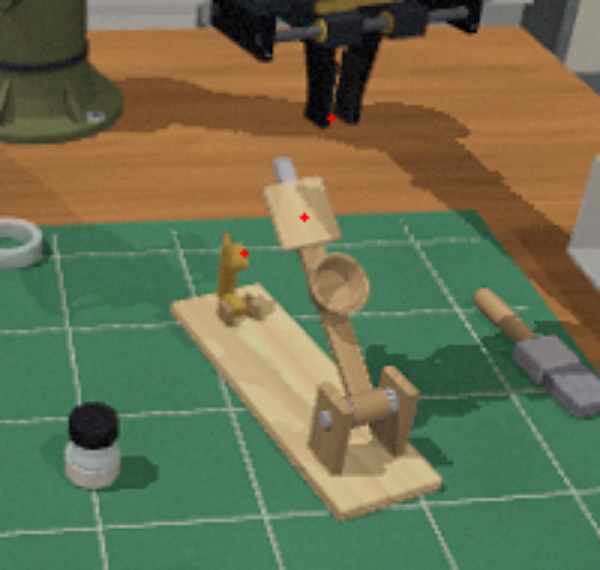

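View pics/side1.png

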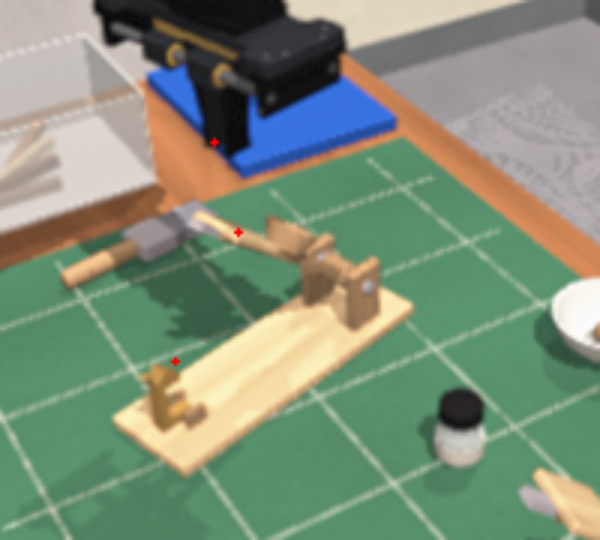

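Both pictures show the projected pad point on the plate (scene crop 302,217), and the fingers are closed above and behind it. Next I'll align and plan the arc.

>>> step_arm --translation '[[0.0, -0.014, 0.002], [0.0, -0.0142, 0.005], [0.0, -0.0142, 0.005]]' --turn '[[0.0036, 0.001, 0], [0.0036, 0.001, 0], [0.0036, 0.001, 0]]' --grip '[0, 0, 0]'

```text
clock: 2.0
tcp_pos: [0.5644, 0.1626, 0.2354]
eef_rot: [0.702, -0.094, 0.7, 0.091]
ft_force: [-0.5, 1.4, -0.0]
grip_width: 0.0004
```

```bash
cat >> h.py <<'E'
def tip(p,q):
    e=armpt(155,8,0,q); e[0]+=9.5
    e[2]=max(e[2],armpt(136,8,0,q)[2]); return world(p,e)[0]
E
python3 - <<'E'
from h import *
from cell import manip
p=np.load("p.npy");s=manip.state()
print(s["clock"],s["tcp_pos"],s["grip_width"],s["ft_force"],s["joint_pos"])
for q in np.arange(0,.81,.1): print(round(q,2),tip(p,q).round(4),rel(s,tip(p,q),rot(p[3])))
E
```

```text
2.0 [0.56435479 0.16261459 0.23537463] 0.00044162938821328023 [-0.50298809  1.3931161  -0.00292937] [-0.52230462  0.17952306  0.22131408  1.60408812 -0.03523274  1.36172316
  1.53626884]
0.0 [0.5667 0.1718 0.1596] ([0.0757, 0.0086, 0.0045], [-0.0151, 0.0008, 0.0047])
0.1 [0.5571 0.169  0.1478] ([0.0876, 0.0085, -0.0055], [-0.0151, 0.0008, 0.0047])
0.2 [0.5486 0.1666 0.1349] ([0.1004, 0.0084, -0.0142], [-0.0151, 0.0008, 0.0047])
0.3 [0.5415 0.1646 0.1213] ([0.114, 0.0084, -0.0217], [-0.0151, 0.0008, 0.0047])
0.4 [0.5357 0.1629 0.107 ] ([0.1283, 0.0084, -0.0277], [-0.0151, 0.0008, 0.0047])
0.5 [0.5313 0.1617 0.0922] ([0.1431, 0.0084, -0.0323], [-0.0151, 0.0008, 0.0047])
0.6 [0.5283 0.1608 0.077 ] ([0.1583, 0.0084, -0.0354], [-0.0151, 0.0008, 0.0047])
0.7 [0.5268 0.1604 0.0616] ([0.1737, 0.0084, -0.037], [-0.0151, 0.0008, 0.0047])
0.8 [0.5268 0.1604 0.048 ] ([0.1873, 0.0085, -0.037], [-0.0151, 0.0008, 0.0047])
```

>>> step_arm --translation '[[0.02, 0.0085, 0.0045], [0.04, 0.0085, 0.0045], [0.055, 0.0085, 0.0045], [0.062, 0.0085, 0.0045], [0.062, 0.0085, 0.0045], [0.062, 0.0085, 0.0045]]' --turn '[[-0.015, 0.001, 0.005], [-0.015, 0.001, 0.005], [-0.015, 0.001, 0.005], [-0.015, 0.001, 0.005], [-0.015, 0.001, 0.005], [-0.015, 0.001, 0.005]]' --grip '[0, 0, 0, 0, 0, 0]'

```text
clock: 2.6
tcp_pos: [0.567, 0.172, 0.1741]
eef_rot: [0.701, -0.098, 0.7, 0.098]
ft_force: [-0.2, -0.8, 0.3]
grip_width: 0.0001
```

```bash
cat > look.py <<'E'
import sys
from h import *
from cell import manip
p=np.load("p.npy");s=manip.state()
print(s["clock"],s["tcp_pos"].round(4),s["grip_width"].round(4),s["ft_force"].round(2),"eul",(cur(s).inv()*rot(p[3])).as_rotvec().round(3))
for q in map(float,sys.argv[2:]): print(round(q,2),tip(p,q).round(4),rel(s,tip(p,q),rot(p[3])))
o=[]
for n in ["scene","side"]:
    c=manip.read_camera(n);im=c["image"][:,:,::-1].copy()
    im=im[110:270,250:390] if n=="scene" else im[100:260,130:280]
    o.append(cv2.resize(im,(390,480) if 0 else None,fx=2.7,fy=2.7,interpolation=cv2.INTER_CUBIC))
cv2.imwrite(f"pics/{sys.argv[1]}.png",np.hstack(o))
E
python3 look.py l2 0 .1 .2 .3 .4
```

```text
Traceback (most recent call last):
  File "look.py", line 5, in <module>
    print(s["clock"],s["tcp_pos"].round(4),s["grip_width"].round(4),s["ft_force"].round(2),"eul",(cur(s).inv()*rot(p[3])).as_rotvec().round(3))
                                           ^^^^^^^^^^^^^^^^^^^^^
AttributeError: 'float' object has no attribute 'round'
```

```bash
sed -i 's/s\["grip_width"\].round(4)/s["grip_width"]/' look.py; python3 look.py l2 0 .1 .2 .3 .4
```

```text
2.6 [0.567  0.172  0.1741] 0.00014399237291306578 [-0.17 -0.83  0.31] eul [ 0.     0.001 -0.   ]
0.0 [0.5667 0.1718 0.1596] ([0.0145, -0.0001, -0.0004], [0.0001, 0.0009, -0.0004])
0.1 [0.5571 0.169  0.1478] ([0.0263, -0.0001, -0.0104], [0.0001, 0.0009, -0.0004])
0.2 [0.5486 0.1666 0.1349] ([0.0391, -0.0001, -0.0191], [0.0001, 0.0009, -0.0004])
0.3 [0.5415 0.1646 0.1213] ([0.0527, -0.0001, -0.0266], [0.0001, 0.0009, -0.0004])
0.4 [0.5357 0.1629 0.107 ] ([0.067, -0.0001, -0.0326], [0.0001, 0.0009, -0.0004])
```

View pics/l2.png

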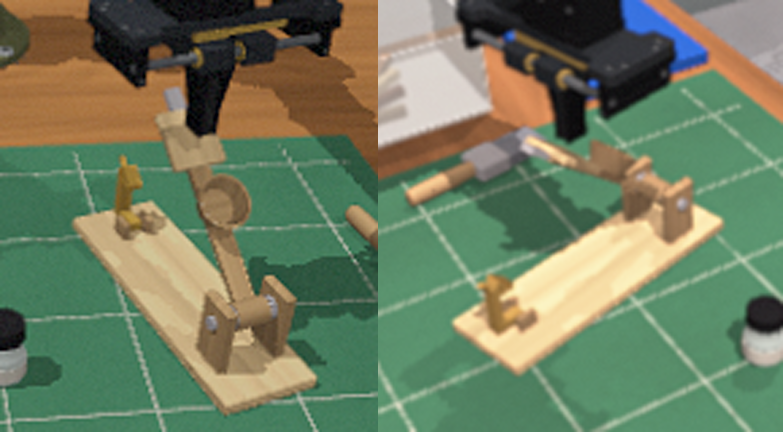

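The fingertip is just above the plate (left crop 202,135). I'll follow the arc down.

>>> step_arm --translation '[[0.008, -0.001, -0.0004], [0.0145, -0.001, -0.0004], [0.02, -0.001, -0.0055], [0.0263, -0.001, -0.0104], [0.0327, -0.001, -0.015], [0.0391, -0.001, -0.0191], [0.0459, -0.001, -0.023], [0.0527, -0.001, -0.0266], [0.06, -0.001, -0.0298], [0.067, -0.001, -0.0326]]' --turn '[[0, 0, 0], [0, 0, 0], [0, 0, 0], [0, 0, 0], [0, 0, 0], [0, 0, 0], [0, 0, 0], [0, 0, 0], [0, 0, 0], [0, 0, 0]]' --grip '[0, 0, 0, 0, 0, 0, 0, 0, 0, 0]'

```text
clock: 3.7
tcp_pos: [0.5363, 0.1621, 0.1071]
eef_rot: [0.701, -0.098, 0.7, 0.098]
ft_force: [2.4, -0.1, 2.2]
grip_width: 0.0003
```

```bash
python3 look.py l3 .4 .5 .6 .65 .7 .75 .8
```

```text
3.7 [0.5363 0.1621 0.1071] 0.00031390964158112044 [ 2.39 -0.12  2.19] eul [-0.     0.002 -0.001]
0.4 [0.5357 0.1629 0.107 ] ([0.0, 0.001, -0.0003], [-0.0002, 0.0024, -0.0006])
0.5 [0.5313 0.1617 0.0922] ([0.0148, 0.001, -0.005], [-0.0002, 0.0024, -0.0006])
0.6 [0.5283 0.1608 0.077 ] ([0.03, 0.001, -0.0081], [-0.0002, 0.0024, -0.0006])
0.65 [0.5274 0.1606 0.0693] ([0.0377, 0.001, -0.009], [-0.0002, 0.0024, -0.0006])
0.7 [0.5268 0.1604 0.0616] ([0.0454, 0.001, -0.0096], [-0.0002, 0.0024, -0.0006])
0.75 [0.5266 0.1604 0.0548] ([0.0523, 0.001, -0.0099], [-0.0002, 0.0024, -0.0006])
0.8 [0.5268 0.1604 0.048 ] ([0.0591, 0.001, -0.0097], [-0.0002, 0.0024, -0.0006])
```

View pics/l3.png

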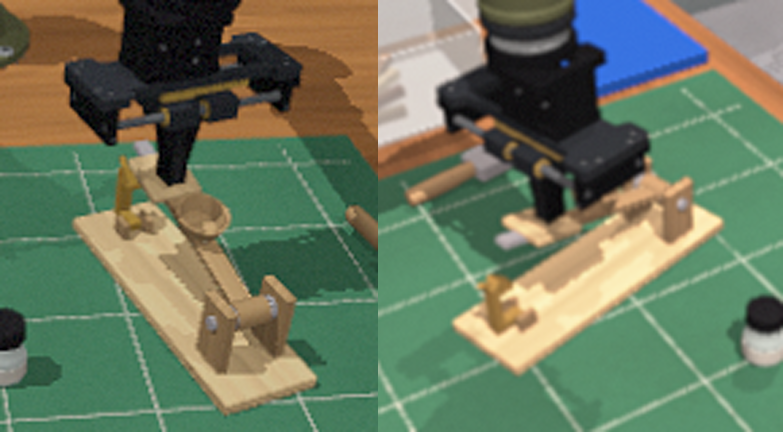

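The arm follows to about 0.4 rad at 3 N, and the plate is centred under the fingers. I'll continue to near level.

>>> step_arm --translation '[[0.007, 0.0, -0.0026], [0.0148, 0.0, -0.005], [0.0225, 0.0, -0.0067], [0.03, 0.0, -0.0081], [0.0377, 0.0, -0.009], [0.0415, 0.0, -0.0094], [0.0454, 0.0, -0.0096], [0.0454, 0.0, -0.0096]]' --turn '[[0, 0, 0], [0, 0, 0], [0, 0, 0], [0, 0, 0], [0, 0, 0], [0, 0, 0], [0, 0, 0], [0, 0, 0]]' --grip '[0, 0, 0, 0, 0, 0, 0, 0]'

```text
clock: 4.6
tcp_pos: [0.5258, 0.1593, 0.0606]
eef_rot: [0.7, -0.098, 0.701, 0.098]
ft_force: [1.7, 1.1, 5.5]
grip_width: 0.0005
```

```bash
python3 look.py l4 .7 .72 .74 .76 .78 .8
```

```text
4.6 [0.5258 0.1593 0.0606] 0.0005048901937739315 [1.75 1.05 5.47] eul [-0.    -0.001 -0.001]
0.7 [0.5268 0.1604 0.0616] ([-0.001, 0.0008, 0.0013], [-0.0001, -0.0008, -0.0005])
0.72 [0.5267 0.1604 0.0589] ([0.0017, 0.0008, 0.0012], [-0.0001, -0.0008, -0.0005])
0.74 [0.5266 0.1604 0.0562] ([0.0044, 0.0008, 0.0011], [-0.0001, -0.0008, -0.0005])
0.76 [0.5267 0.1604 0.0534] ([0.0071, 0.0008, 0.0011], [-0.0001, -0.0008, -0.0005])
0.78 [0.5267 0.1604 0.0507] ([0.0098, 0.0008, 0.0012], [-0.0001, -0.0008, -0.0005])
0.8 [0.5268 0.1604 0.048 ] ([0.0126, 0.0008, 0.0013], [-0.0001, -0.0008, -0.0005])
```

View pics/l4.png

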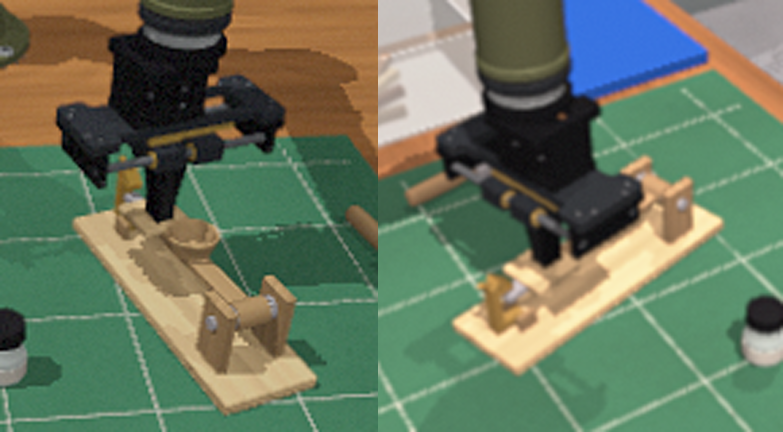

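The tongue has reached the catch nose (right crop 505,295). From here I'll press in small steps.

>>> step_arm --translation '[[0.001, 0, 0.001], [0.002, 0, 0.001], [0.003, 0, 0.001], [0.004, 0, 0.001], [0.004, 0, 0.001]]' --turn '[[0, 0, 0], [0, 0, 0], [0, 0, 0], [0, 0, 0], [0, 0, 0]]' --grip '[0, 0, 0, 0, 0]'

```text
clock: 5.2
tcp_pos: [0.5259, 0.1593, 0.0565]
eef_rot: [0.699, -0.098, 0.701, 0.098]
ft_force: [-1.7, -0.0, 4.8]
grip_width: 0.0004
```

>>> step_arm --translation '[[0.001, 0, 0], [0.002, 0, 0], [0.003, 0, 0], [0.003, 0, 0]]' --turn '[[0, 0, 0], [0, 0, 0], [0, 0, 0], [0, 0, 0]]' --grip '[0, 0, 0, 0]'

```text
clock: 5.6
tcp_pos: [0.5259, 0.1593, 0.0534]
eef_rot: [0.699, -0.098, 0.701, 0.098]
ft_force: [-0.0, 0.7, 5.2]
grip_width: 0.0007
```

```bash
python3 look.py l5 .76
```

```text
5.6 [0.5259 0.1593 0.0534] 0.0006688567734234869 [-0.01  0.67  5.23] eul [-0.    -0.003 -0.   ]
0.76 [0.5267 0.1604 0.0534] ([0.0, 0.0008, 0.001], [-0.0001, -0.0026, -0.0005])
```

View pics/l5.png

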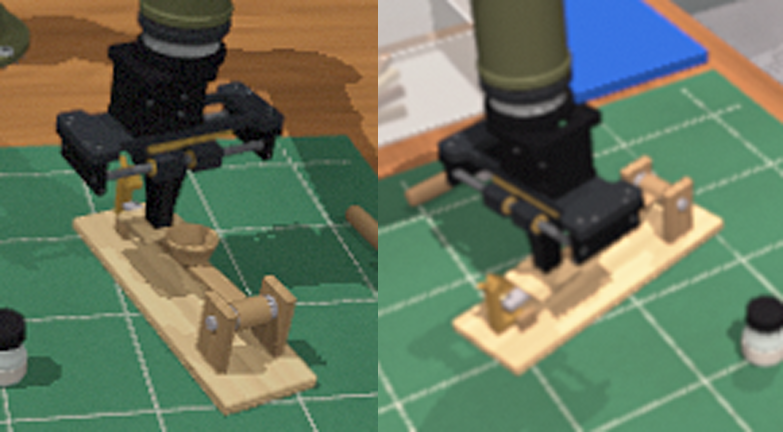

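The nose appears to be over the tongue (right crop 497,285), and the force is steady at 5 N. I'll press 2 mm further for margin.

>>> step_arm --translation '[[0.001, 0, 0], [0.002, 0, 0], [0.002, 0, 0], [0.002, 0, 0]]' --turn '[[0, 0, 0], [0, 0, 0], [0, 0, 0], [0, 0, 0]]' --grip '[0, 0, 0, 0]'

```text
clock: 6.1
tcp_pos: [0.5261, 0.1594, 0.0522]
eef_rot: [0.699, -0.098, 0.701, 0.098]
ft_force: [-1.1, -0.8, 8.5]
grip_width: 0.0004
```

The force rises to 8.5 N, so the arm is at the hard stop. I'll ease up slowly and watch the force.

>>> step_arm --translation '[[-0.002, 0, 0], [-0.004, 0, 0], [-0.006, 0, 0], [-0.008, 0, 0], [-0.01, 0, 0], [-0.012, 0, 0], [-0.0135, 0, 0], [-0.015, 0, 0], [-0.015, 0, 0]]' --turn '[[0, 0, 0], [0, 0, 0], [0, 0, 0], [0, 0, 0], [0, 0, 0], [0, 0, 0], [0, 0, 0], [0, 0, 0], [0, 0, 0]]' --grip '[0, 0, 0, 0, 0, 0, 0, 0, 0]'

```text
clock: 7.0
tcp_pos: [0.5257, 0.1592, 0.0667]
eef_rot: [0.699, -0.098, 0.701, 0.098]
ft_force: [-0.2, -0.1, -0.2]
grip_width: 0.0003
```

```bash
python3 look.py l6 .7
```

```text
7.0 [0.5257 0.1592 0.0667] 0.000282559271417786 [-0.2 -0.1 -0.2] eul [-0.    -0.003 -0.001]
0.7 [0.5268 0.1604 0.0616] ([0.0051, 0.0009, 0.0014], [-0.0002, -0.0032, -0.0005])
```

View pics/l6.png

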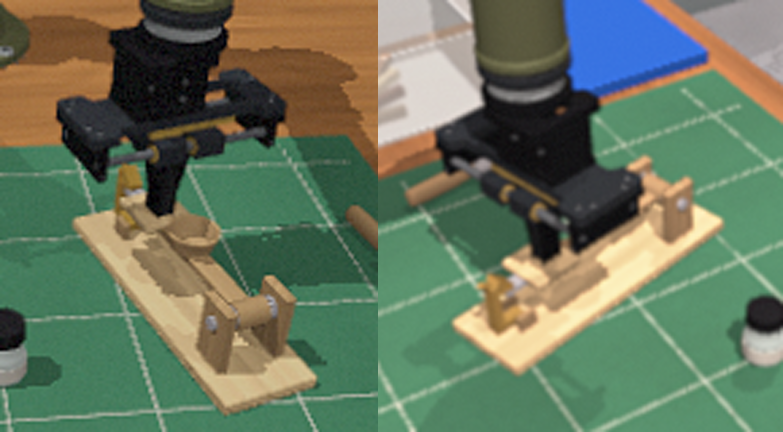

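The force is zero with the arm still down, so it is hooked. I'll retract straight up.

>>> step_arm --translation '[[-0.005, 0, 0], [-0.015, 0, 0], [-0.03, 0, 0], [-0.05, 0, 0], [-0.07, 0, 0], [-0.09, 0, 0], [-0.11, 0, 0], [-0.13, 0, 0], [-0.14, 0, 0], [-0.14, 0, 0]]' --turn '[[0, 0, 0], [0, 0, 0], [0, 0, 0], [0, 0, 0], [0, 0, 0], [0, 0, 0], [0, 0, 0], [0, 0, 0], [0, 0, 0], [0, 0, 0]]' --grip '[0, 0, 0, 0, 0, 0, 0, 0, 0, 0]'

```text
clock: 8.1
tcp_pos: [0.5273, 0.1596, 0.209]
eef_rot: [0.7, -0.097, 0.7, 0.098]
ft_force: [-0.4, 0.3, -0.6]
grip_width: 0.0006
```

```bash
python3 look.py l7 .7; python3 -c "
from cell import manip;import cv2
cv2.imwrite('pics/full.png',manip.read_camera('scene')['image'][:,:,::-1])"
```

```text
8.1 [0.5273 0.1596 0.209 ] 0.0006285646632807722 [-0.36  0.26 -0.57] eul [-0.     0.001 -0.001]
0.7 [0.5268 0.1604 0.0616] ([0.1474, 0.0008, -0.0003], [-0.0002, 0.0006, -0.001])
```

View pics/l7.png

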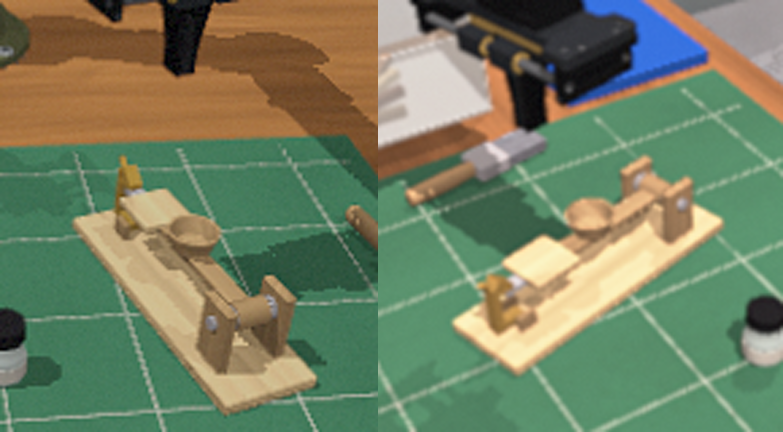

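View pics/full.png

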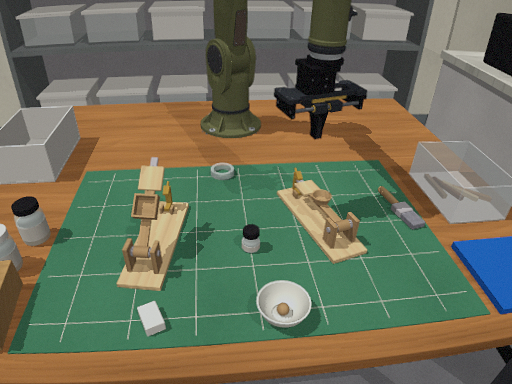

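The cup arm lies level with its tongue under the catch (scene 297,180). The tray arm is still raised (150,180), and the gripper is clear above.

```bash
python3 -c "
from cell import manip
print(manip.state()['ft_force']);print(manip.job_done())"
```

```text
[-0.11928408 -0.1466797  -0.12586612]
the job is handed in; nothing more can be done
None
```

The round-cup catapult is cocked: its arm is down and held by the catch. I handed the job in at about 8.3 s, well inside the 32 s limit.

I pushed the thumb plate down along its arc with the closed fingertips. The push was about 3 N at first, about 5 N past the catch and 8.5 N at the hard stop. I then eased off slowly, and the force fell to zero while the arm stayed down. After that I raised the gripper straight up, clear of the trigger.

**Last checks:** the pictures show the cup arm level with its tongue under the catch and the tray arm still raised. The fingers are about 14 cm above the plate, and the wrist force is near zero. I judged the arm's angle only from the pictures and the force, since its joint value can't be read directly.

**One disagreement:** my fitted height for the catapult came out about 4 mm too low (−1 mm instead of the mat's 3 mm). The arm therefore met its hard stop about 4 mm higher than I had predicted. This did no harm.

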